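Point out the funnel and the jar for filling

TASK

The jar that stands open is to be filled through the wide-necked steel funnel: show which two things to fetch by pointing at that funnel's spout first and then at the mouth of the open jar, each time holding the fingertips still just above it, about 3 cm clear, for about two seconds. Touch and move nothing, and keep the hand from pointing at the narrow-spouted funnel or the shut jar on the way. Finally draw the hand back at least 20 cm from both.

Things in the scene. Friction and masses are not known exactly. Their poses are not given: they have to be found in the camera images.
- shelf: Low painted wooden shelf standing on the bench, 320 mm deep (x) and 1040 mm long (y), with a 14 mm lip along its far edge. Origin under its middle; its top face, on which everything stands, lies 70 mm above the origin. Its height, position and yaw vary a little.
- wide_funnel_top (a point): The wide-necked steel funnel (to be pointed at first), standing upside down on its 124 mm mouth with its spout up, 80 mm tall; short open spout 54 mm across at the top, a small wire loop handle at the rim that reaches 84 mm from the axis. The point is the centre of the spout's upper end, z up. Loose, about 0.14 kg.
- narrow_funnel_top (a point): The other steel funnel, with a long thin spout: also upside down on its 112 mm mouth, 145 mm tall, spout 14 mm across at the tip. The point is the tip of the spout, z up. Loose; leave it alone and do not point at it.
- open_jar_mouth (a point): The clamp-lid glass jar that stands open (point at it second): 100 mm across, 145 mm tall, mouth 78 mm across inside. The point is the centre of the mouth, level with the rim, z up. Its glass lid (94 mm) hangs open on a hinge on the far (+x) side, leaning 36 to 60 degrees back from upright, up to 90 mm above the rim. The clamp wire hangs towards the robot, 70 mm from the axis. Loose, 0.65 kg.
- shut_jar_top (a point): The same kind of glass jar, clamped shut with its lid on: 100 mm across, 161 mm tall with the lid. The point is the middle of the top of the lid, z up. Loose; leave it alone and do not point at it.
- kettle: Enamel kettle, white with red edges, knob and grip: 160 mm across, 142 mm tall to the knob, its wire carrying handle arches up to 213 mm, spout tip 125 mm from the axis. It stands on an 8 mm grey silicone trivet at the left (+y) end of the shelf. Origin under its middle, the spout points along its own +x. Bystander.
- bowls: Stack of four nested plastic bowls, 149 mm across, 102 mm tall, at the right (-y) end of the shelf. Origin under its middle. Bystander.
Things that resemble listed ones, but are neither listed nor needed, are in the scene too. What is shaped like the part that bears open_jar_mouth but pink or red is not meant.

How it is judged:
On the way, in this order (a step that is already met when the one before it is completed fails the run):
1. the fingertips are held just above the spout of the wide-necked funnel for about two seconds (grasp point within 30 mm of its axis, tips 3 to 65 mm above) (horizontal distance between the grasp point and wide_funnel_top below 0.03 m and z of the grasp point in the frame of wide_funnel_top between 0.022 and 0.085 m), for 1.6 s.
2. then the fingertips are held just above the mouth of the open jar for about two seconds (grasp point within 30 mm of its axis, tips 3 to 65 mm above) (horizontal distance between the grasp point and open_jar_mouth below 0.03 m and z of the grasp point in the frame of open_jar_mouth between 0.022 and 0.085 m), for 1.6 s.
At the end, for the whole second after the job is handed in: The hand is at least 18 cm from the wide-necked funnel's spout and from the open jar's mouth, after pointing at each in turn; both funnels, both jars, the kettle and the bowls stand upright within 8 mm of where they stood at the start (distance between the grasp point and wide_funnel_top above 0.18 m and distance between the grasp point and open_jar_mouth above 0.18 m and distance of each of wide_funnel_top, open_jar_mouth, narrow_funnel_top, shut_jar_top, kettle, bowls from where it was at the start of the episode below 0.008 m and angle between each of wide_funnel_top, open_jar_mouth, narrow_funnel_top, shut_jar_top's own z axis and vertical below 0.06 rad); the robot touches nothing.
It fails at once if the robot touches something (contact force between any of the fingers, the arm and anything else above 0.5 N).
It fails at once if a funnel, a jar, the kettle or the bowls are moved or lifted (distance of any of wide_funnel_top, open_jar_mouth, narrow_funnel_top, shut_jar_top, kettle, bowls from where it was at the start of the episode above 0.01 m).
It fails at once if the hand points at the narrow-spouted funnel or the shut jar (fingertips within about 45 mm above it) ((horizontal distance between the grasp point and narrow_funnel_top below 0.03 m and z of the grasp point in the frame of narrow_funnel_top between -0.02 and 0.065 m) or (horizontal distance between the grasp point and shut_jar_top below 0.03 m and z of the grasp point in the frame of shut_jar_top between -0.02 and 0.065 m)).
It also fails if it takes over 48 s, if anything falls off the work surface, if the arm or the gripper's body presses on something with over 40 N, if the wrist force passes 120 N, or if a joint passes its speed limit or range.

ROBOT

A 7-joint arm with a two-finger parallel gripper is mounted at the origin on the work surface. World frame = base frame: x ahead of the robot, y to its left, z up, the work surface at z = 0. Lengths are in m, angles in rad, forces in N, time in s.
With the tool pointing down it reaches from about 0.4 to 0.9 m from the base axis. Payload 5.6 kg.
Tool frame: the origin (TCP) lies on the centre line of the jaws, within the pads' length; the fingertips stand 22 mm ahead of it and the grasp point (between the pads) lies 3 mm ahead of it; z points along the fingers, y is the line along which they close (so a half turn about z gives the same grasp; the last joint's range is limited). The gripper opens to 92 mm and grips with 3 to 60 N. Pads are 20 mm wide; open, the fingers measure 128 mm over their backs; the gripper's body (75 mm by 189 mm) begins 69 mm behind the grasp point.
Start: joints at [-1.33, 0.468, -0.012, 1.603, 0.006, 1.071, -0.056], TCP at [0.182, 0.624, 0.237] pointing down, gripper open.
Joint ranges: [-2.53, 2.53], [-0.31, 2.02], [-1.57, 1.55], [0.28, 2.44], [-1.29, 4.43], [0.15, 1.84], [-2.92, 2.92]. Speed limits (rad/s): [2.57, 2.57, 3.14, 3.14, 3.14, 3.14, 3.14].

INTERFACE

Orientations are given as a unit quaternion [x, y, z, w].
In Python, from plant import arm gives the robot as it stands.
- The arm moves only by the tool apply_moves, never from a script. Its argument "targets" is one flat list of numbers, 5 for each row, row after row: the shift along the tool's x, y, z in mm, then the turn about the tool's z in degrees, then the opening, from 0 (shut) to 1 (fully open). In form: [dx, dy, dz, roll, grip, dx, dy, dz, roll, grip, ...]. A call has 1 to 8 rows; each row is the pose to reach, as a shift and turn from the pose commanded when the call began, along the tool's axes at that moment; what a row does not reach only later rows make up. A row lasts 1/10 s, in which the tool goes at most 50 mm and 8.59 degrees, less where a joint would pass 70% of its speed; a pose out of reach is approached as far as the arm can. A call with a gripper value outside its range is refused whole. The fingers move at their own pace and stop on an object; the grip force is fixed at half the most. Time passes only in rows, so rows that repeat a pose let the fingers close. It gives the time, the measured TCP pose, the force, the opening and the grip force at its end, in the units of the state.
- arm.get_obs(): the state, without advancing time (a new reading comes with each control period).
- arm.snapshot(name): name is "scene" or "top"; returns a dict with "color" (420x560x3 uint8, blue, green, red), "vfov" (degrees; the focal length in pixels is half the picture's height over the tangent of half this angle, whatever the lens; pixels are square), "cx", "cy" (the principal point, pixels), "T" (4x4, takes a point from camera to world coordinates). Camera axes: x right, y up, looking along -z (the intrinsics and any distortion apply to the point x, -y, -z); pixel columns grow to the right and rows downward; lengths in m; the calibration is good to about 2 mm. A picture is of the moment at which its call begins. There is no depth.
- arm.finish_job(): hands the job in; it is judged then, once.
The state is a dict: "t": time; "q": joint angles; "joint_velocities": joint speeds; "joint_efforts": joint torques, N m; "ee_pos": TCP position; "eef_rot": TCP orientation; "wrist_force": force on the tool from outside, world axes, zero at the start; "ft_torque": the same for the moment, N m; "finger_gap": finger opening in m; "gripper_force": force on a finger pad.
Only numpy, scipy, OpenCV 4.12 (cv2) and the standard library are available. Lean on these libraries where they do the work, as an engineer would, in place of code of your own. Each camera call takes 0.05 s, during which the arm holds its last target. There are 200 camera calls.

## Working session

There is one attempt and no reset: what is moved stays moved. The work goes in short steps, Python scripts to look and compute and a tool call to move; the robot and the scene stay as the last step left them, time stands still between calls to the robot, and variables do not carry over. Pictures are saved under pics/ and viewed, at most 10 in all, crops included, and the job is handed in when it is done.

Besides the shell and the picture viewer there is one more tool, called by a JSON object that holds its "op" and its "data", one argument or row to a line. apply_moves: Moves the arm, as the interface text tells. Its arguments: {"type":"object","properties":{"targets":{"type":"array"}},"required":["targets"]}

```bash
mkdir -p pics; python3 - <<'E'
from plant import arm
import cv2,numpy as np
for n in("scene","top"):
    s=arm.snapshot(n); cv2.imwrite(f"pics/{n}0.png",s["color"]); print(n,{k:v for k,v in s.items() if k!="color"})
o=arm.get_obs(); print(o["t"],o["ee_pos"],o["eef_rot"])
E
```

```text
scene {'vfov': 49.05616742741074, 'cx': 290.1276328043788, 'cy': 213.51689163096984, 'T': array([[-0.89978461,  0.41003812, -0.14918575,  0.47102846],
       [-0.43625409, -0.85195945,  0.28956428,  0.37726177],
       [-0.00836782,  0.32562838,  0.94546081,  1.44252807],
       [ 0.        ,  0.        ,  0.        ,  1.        ]])}
top {'vfov': 48.40205883184787, 'cx': 284.8116669135707, 'cy': 208.02594355992605, 'T': array([[-3.55567318e-03,  9.92434469e-01, -1.22724007e-01,
         5.20976862e-01],
       [-9.99993676e-01, -3.52056966e-03,  5.02884569e-04,
         7.57029569e-03],
       [ 6.70215624e-05,  1.22725019e-01,  9.92440711e-01,
         1.29603912e+00],
       [ 0.00000000e+00,  0.00000000e+00,  0.00000000e+00,
         1.00000000e+00]])}
0.1 [0.18193223 0.62352761 0.23573884] [ 1.41457732e-01  9.89943992e-01 -7.74363777e-04 -5.71275586e-05]
```

View pics/scene0.png

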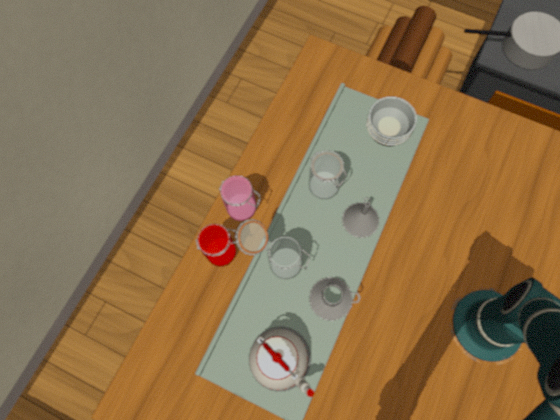

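View pics/top0.png

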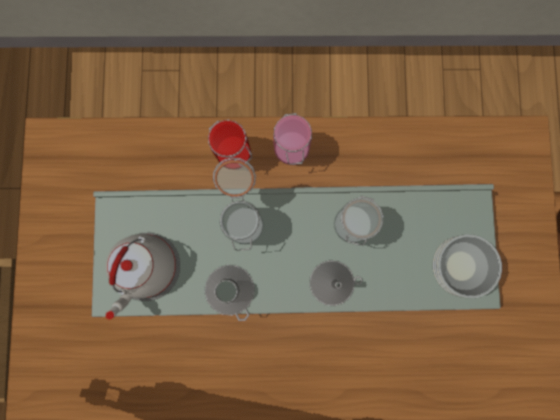

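```bash
python3 - <<'E'
import cv2
a=cv2.imread("pics/top0.png")[150:325,185:400]; cv2.imwrite("pics/ct.png",cv2.resize(a,None,fx=3.4,fy=3.4,interpolation=2))
a=cv2.imread("pics/scene0.png")[140:330,200:400]; cv2.imwrite("pics/cs.png",cv2.resize(a,None,fx=3.1,fy=3.1,interpolation=2))
E
```

```text
(no output)
```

View pics/ct.png

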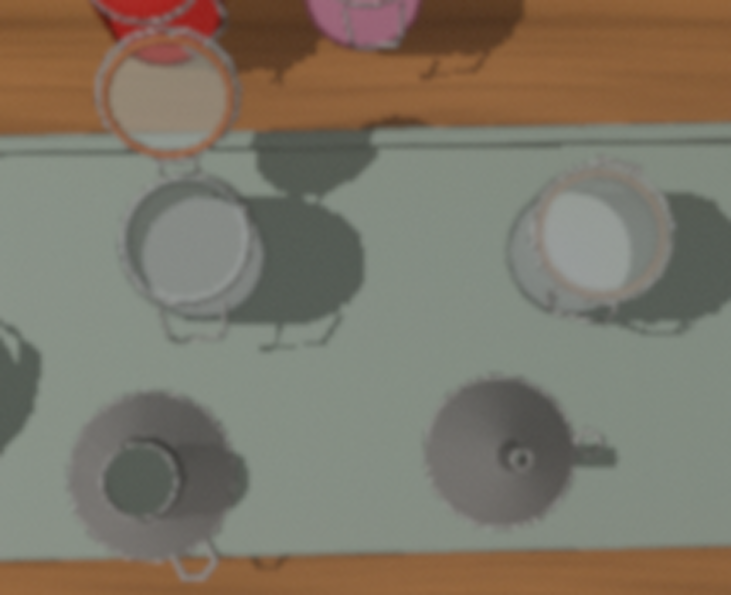

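View pics/cs.png

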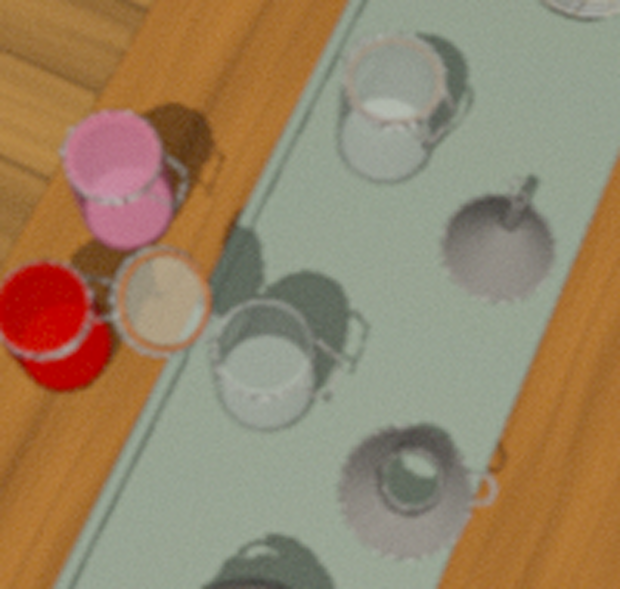

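```bash
cat >loc.py <<'E'
from plant import arm
import numpy as np
def ray(s,u,v):
    f=210/np.tan(np.radians(s["vfov"]/2)); T=np.array(s["T"])
    d=T[:3,:3]@[(u-s["cx"])/f,-(v-s["cy"])/f,-1]; return T[:3,3],d/np.linalg.norm(d)
def tri(rs):
    A=[np.eye(3)-np.outer(d,d) for o,d in rs]; p=np.linalg.solve(sum(A),sum(a@o for a,(o,d) in zip(A,rs)))
    return p,[np.linalg.norm(a@(p-o)) for a,(o,d) in zip(A,rs)]
E
python3 - <<'E'
from loc import *
S,P=arm.snapshot("scene"),arm.snapshot("top")
for n,a,b in [("wide",(226.8,291.2),(332.6,294.2)),("narrow",(337.6,285),(371,199)),("open",(240,220.6),(284.8,252.9)),("shut",(362,218.5),(327.4,165.8)),("openlid",(234.2,178),(251.6,237.1)),("knob",(127,266),(277,356))]:
    p,r=tri([ray(P,*a),ray(S,*b)]); print(n,p.round(3),np.round(r,4))
for z in(.07,):
  for uv in((93,316),(499,308),(96,193),(492,187)):
    o,d=ray(P,*uv); print(uv,(o+d*(z-o[2])/d[2]).round(3))
from scipy.spatial.transform import Rotation as R
o=arm.get_obs(); print(o["t"],R.from_quat(o["eef_rot"]).as_matrix().round(3))
E
```

```text
wide [0.462 0.147 0.162] [0.0013 0.0013]
narrow [ 0.478 -0.104  0.294] [0.0022 0.0022]
open [0.626 0.111 0.219] [0.0012 0.0012]
shut [ 0.628 -0.169  0.237] [0.0004 0.0004]
openlid [0.719 0.121 0.264] [0.0018 0.0018]
knob [0.524 0.362 0.24 ] [0.0022 0.0022]
(93, 316) [0.395 0.501 0.07 ]
(499, 308) [ 0.411 -0.544  0.07 ]
(96, 193) [0.715 0.508 0.07 ]
(492, 187) [ 0.727 -0.544  0.07 ]
0.2 [[-0.96   0.28  -0.   ]
 [ 0.28   0.96  -0.001]
 [-0.    -0.001 -1.   ]]
```

Top crop, in full-picture pixels: wide spout at (227,291), open jar mouth at (240,221) with its lid leaning back at (234,178). The narrow funnel is at (338,285) and the shut jar at (362,219). The pink and red jars behind the shelf are decoys. First I rise and shut the fingers.

{"op": "apply_moves", "data": {
  "targets": [0,0,-30,0,0,0,0,-60,-4,0,0,0,-90,-8,0,0,0,-120,-12,0,0,0,-145,-16.3,0,0,0,-165,-16.3,0,0,0,-165,-16.3,0,0,0,-165,-16.3,0]
}}

```text
t: 1.0
ee_pos: [0.182, 0.6238, 0.4009]
eef_rot: [-0.0, 1.0, -0.0, -0.0]
wrist_force: [0.1, -0.9, -0.8]
finger_gap: 0.0299
gripper_force: 0.0
```

{"op": "apply_moves", "data": {
  "targets": [-20,-34,0,0,0,-40,-68,0,0,0,-60,-102,0,0,0,-80,-136,0,0,0,-100,-170,0,0,0,-120,-204,0,0,0,-135,-230,0,0,0,-140,-238,0,0,0]
}}

```text
t: 1.8
ee_pos: [0.3238, 0.3827, 0.4003]
eef_rot: [0.002, 1.0, -0.001, -0.0]
wrist_force: [-1.0, 0.2, 0.5]
finger_gap: 0.0004
gripper_force: 0.0
```

{"op": "apply_moves", "data": {
  "targets": [-20,-34,0,0,0,-40,-68,0,0,0,-60,-102,0,0,0,-80,-136,0,0,0,-100,-170,0,0,0,-120,-204,0,0,0,-135,-230,0,0,0,-140,-239,0,0,0]
}}

```text
t: 2.6
ee_pos: [0.4631, 0.1453, 0.4006]
eef_rot: [0.001, 1.0, -0.001, -0.001]
wrist_force: [0.3, -0.3, 0.5]
finger_gap: 0.0005
gripper_force: 0.0
```

{"op": "apply_moves", "data": {
  "targets": [0,0,25,0,0,0,0,50,0,0,0,0,70,0,0,0,0,85,0,0,0,0,95,0,0,0,0,100,0,0,0,0,100,0,0,0,0,100,0,0]
}}

```text
t: 3.4
ee_pos: [0.4626, 0.1476, 0.3021]
eef_rot: [-0.001, 1.0, 0.0, 0.0]
wrist_force: [0.4, -0.7, -0.1]
finger_gap: 0.0005
gripper_force: 0.0
```

```bash
python3 - <<'E'
from loc import *
import cv2
S,P=arm.snapshot("scene"),arm.snapshot("top"); print(arm.get_obs()["ee_pos"])
cs=[cv2.resize(s["color"][r:r+200,c:c+200],(400,400),interpolation=2) for s,r,c in((P,150,150),(S,150,220))]
cv2.imwrite("pics/w1.png",cv2.hconcat(cs))
E
```

```text
[0.46271831 0.1474486  0.30232521]
```

View pics/w1.png

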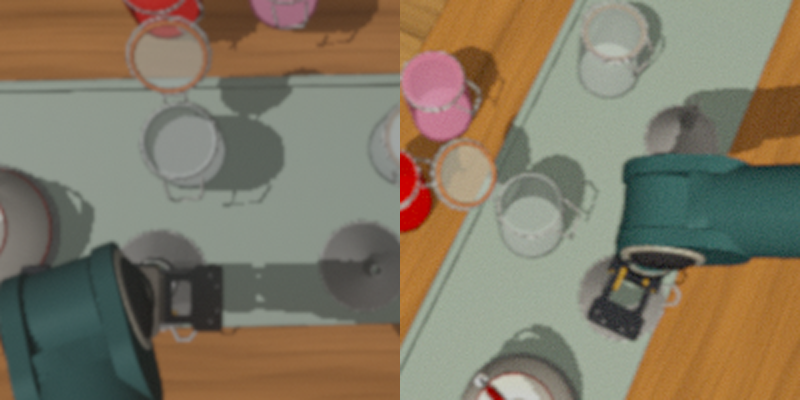

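The hand is centred over the wide funnel, clear of everything. Next I lower it to about 3 cm above the spout and hold.

{"op": "apply_moves", "data": {
  "targets": [0,0,20,0,0,0,0,40,0,0,0,0,58,0,0,0,0,72,0,0,0,0,82,0,0,0,0,88,0,0,0,0,88,0,0,0,0,88,0,0]
}}

```text
t: 4.3
ee_pos: [0.4627, 0.1473, 0.2141]
eef_rot: [-0.0, 1.0, 0.0, 0.0]
wrist_force: [0.9, 0.2, -0.3]
finger_gap: -0.0001
gripper_force: 0.0
```

{"op": "apply_moves", "data": {
  "targets": [0,0,0,0,0,0,0,0,0,0,0,0,0,0,0,0,0,0,0,0,0,0,0,0,0,0,0,0,0,0,0,0,0,0,0,0,0,0,0,0]
}}

```text
t: 5.1
ee_pos: [0.4623, 0.1472, 0.2136]
eef_rot: [-0.0, 1.0, 0.0, 0.0]
wrist_force: [-0.2, 0.0, -1.0]
finger_gap: 0.0002
gripper_force: 0.0
```

{"op": "apply_moves", "data": {
  "targets": [0,0,0,0,0,0,0,0,0,0,0,0,0,0,0,0,0,0,0,0,0,0,0,0,0,0,0,0,0,0,0,0,0,0,0,0,0,0,0,0]
}}

```text
t: 5.9
ee_pos: [0.4623, 0.1472, 0.2136]
eef_rot: [-0.0, 1.0, 0.0, 0.0]
wrist_force: [0.3, -0.1, 0.8]
finger_gap: 0.0007
gripper_force: 0.0
```

{"op": "apply_moves", "data": {
  "targets": [0,0,0,0,0,0,0,0,0,0,0,0,0,0,0,0,0,0,0,0,0,0,0,0,0,0,0,0,0,0,0,0,0,0,0,0,0,0,0,0]
}}

```text
t: 6.7
ee_pos: [0.4623, 0.1472, 0.2136]
eef_rot: [-0.0, 1.0, 0.0, 0.0]
wrist_force: [0.8, -0.5, -0.4]
finger_gap: 0.0005
gripper_force: 0.0
```

```bash
python3 - <<'E'
from loc import *
import cv2
S,P=arm.snapshot("scene"),arm.snapshot("top"); print(arm.get_obs()["ee_pos"])
cs=[cv2.resize(s["color"][r:r+130,c:c+130],(400,400),interpolation=2) for s,r,c in((P,205,170),(S,225,270))]
cv2.imwrite("pics/w2.png",cv2.hconcat(cs))
E
```

```text
[0.46235653 0.14715808 0.21361763]
```

View pics/w2.png

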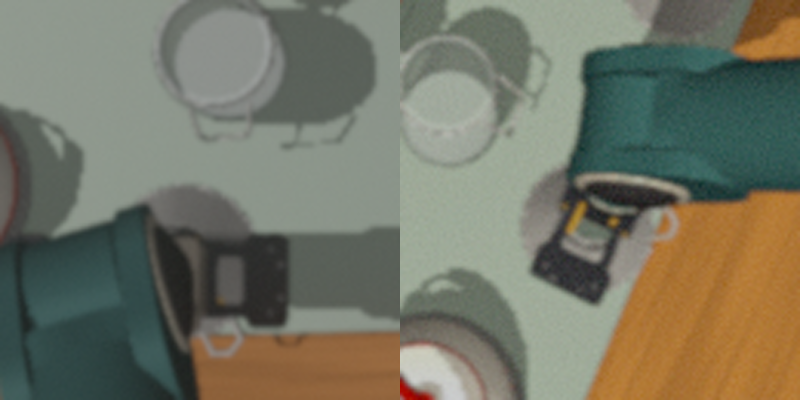

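The hand is held over the spout and the funnel hasn't moved. Now I rise, cross to the open jar and descend.

{"op": "apply_moves", "data": {
  "targets": [0,0,-25,0,0,0,0,-55,0,0,0,0,-85,0,0,0,0,-115,0,0,0,0,-140,0,0,0,0,-155,0,0,0,0,-160,0,0,0,0,-160,0,0]
}}

```text
t: 7.6
ee_pos: [0.4624, 0.1472, 0.3738]
eef_rot: [-0.0, 1.0, 0.0, 0.0]
wrist_force: [-0.9, 0.8, 0.0]
finger_gap: 0.0005
gripper_force: 0.0
```

{"op": "apply_moves", "data": {
  "targets": [-25,-5,0,0,0,-55,-12,0,0,0,-85,-19,0,0,0,-115,-26,0,0,0,-140,-32,0,0,0,-155,-35,0,0,0,-160,-36,0,0,0,-160,-36,0,0,0]
}}

```text
t: 8.4
ee_pos: [0.6221, 0.111, 0.372]
eef_rot: [-0.0, 1.0, -0.001, -0.001]
wrist_force: [0.7, 0.4, 0.8]
finger_gap: 0.0008
gripper_force: 0.0
```

```bash
python3 - <<'E'
from loc import *
import cv2
S,P=arm.snapshot("scene"),arm.snapshot("top"); print(arm.get_obs()["ee_pos"])
cs=[cv2.resize(s["color"][r:r+160,c:c+160],(400,400),interpolation=2) for s,r,c in((P,130,160),(S,170,220))]
cv2.imwrite("pics/j1.png",cv2.hconcat(cs))
E
```

```text
[0.62154564 0.11157976 0.37299353]
```

View pics/j1.png

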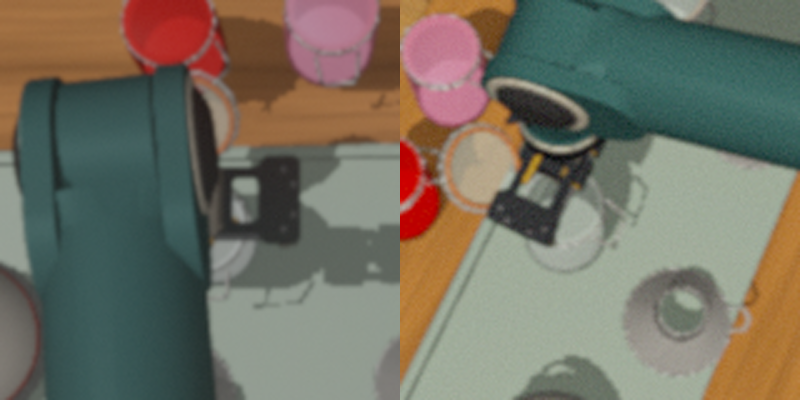

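The hand is over the jar mouth and the lid is behind it and lower. I lower it, slightly towards the robot, and hold.

{"op": "apply_moves", "data": {
  "targets": [2,0,18,0,0,4,0,36,0,0,4,0,54,0,0,4,0,70,0,0,4,0,82,0,0,4,0,90,0,0,4,0,92,0,0,4,0,92,0,0]
}}

```text
t: 9.3
ee_pos: [0.6184, 0.1114, 0.2819]
eef_rot: [-0.0, 1.0, 0.0, 0.0]
wrist_force: [0.2, 0.7, 0.6]
finger_gap: 0.0
gripper_force: 0.0
```

{"op": "apply_moves", "data": {
  "targets": [0,0,0,0,0,0,0,0,0,0,0,0,0,0,0,0,0,0,0,0,0,0,0,0,0,0,0,0,0,0,0,0,0,0,0,0,0,0,0,0]
}}

```text
t: 10.1
ee_pos: [0.6183, 0.1113, 0.2816]
eef_rot: [-0.0, 1.0, 0.0, -0.0]
wrist_force: [-1.0, -0.8, -0.6]
finger_gap: 0.0007
gripper_force: 0.0
```

{"op": "apply_moves", "data": {
  "targets": [0,0,0,0,0,0,0,0,0,0,0,0,0,0,0,0,0,0,0,0,0,0,0,0,0,0,0,0,0,0,0,0,0,0,0,0,0,0,0,0]
}}

```text
t: 10.9
ee_pos: [0.6184, 0.1113, 0.2816]
eef_rot: [-0.0, 1.0, -0.0, 0.0]
wrist_force: [0.2, 0.6, 0.6]
finger_gap: 0.0
gripper_force: 0.0
```

{"op": "apply_moves", "data": {
  "targets": [0,0,0,0,0,0,0,0,0,0,0,0,0,0,0,0,0,0,0,0,0,0,0,0,0,0,0,0,0,0,0,0,0,0,0,0,0,0,0,0]
}}

```text
t: 11.7
ee_pos: [0.6184, 0.1113, 0.2816]
eef_rot: [-0.0, 1.0, 0.0, 0.0]
wrist_force: [0.3, -1.1, -0.1]
finger_gap: 0.0007
gripper_force: 0.0
```

{"op": "apply_moves", "data": {
  "targets": [0,0,-25,0,0,0,0,-55,0,0,0,0,-85,0,0,0,0,-110,0,0,0,0,-130,0,0,0,0,-145,0,0,0,0,-150,0,0,0,0,-150,0,0]
}}

```text
t: 12.5
ee_pos: [0.6185, 0.1112, 0.432]
eef_rot: [-0.0, 1.0, 0.0, 0.0]
wrist_force: [-0.6, 0.3, -1.1]
finger_gap: 0.0003
gripper_force: 0.0
```

{"op": "apply_moves", "data": {
  "targets": [25,-10,0,0,0,60,-24,0,0,0,95,-38,0,0,0,130,-52,0,0,0,160,-64,0,0,0,185,-74,0,0,0,200,-80,0,0,0,200,-80,0,0,0]
}}

```text
t: 13.3
ee_pos: [0.4168, 0.0304, 0.4312]
eef_rot: [-0.0, 1.0, 0.001, -0.0]
wrist_force: [0.3, 0.0, -0.7]
finger_gap: 0.0003
gripper_force: 0.0
```

{"op": "apply_moves", "data": {
  "targets": [0,0,0,0,0,0,0,0,0,0,0,0,0,0,0,0,0,0,0,0,0,0,0,0,0]
}}

```text
t: 13.8
ee_pos: [0.4187, 0.0313, 0.4313]
eef_rot: [-0.0, 1.0, -0.0, -0.0]
wrist_force: [0.9, 0.2, -0.4]
finger_gap: 0.0007
gripper_force: 0.0
```

```bash
python3 - <<'E'
from loc import *
print(arm.get_obs()["ee_pos"]); print(arm.finish_job())
E
```

```text
[0.41865281 0.03129817 0.4313314 ]
the job is handed in; nothing more can be done
None
```

I pointed at the wide funnel's spout, then the open jar's mouth, holding over two seconds at each, drew the hand back about 30 cm, and handed the job in; no contact showed in the force readings, and no verdict was returned.

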